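# Take the charged handlamp off its stand and slide the charger down to the pointer

### The arm

A 6-joint arm with a two-finger parallel gripper is mounted at the origin on the work surface. World frame = base frame: x ahead of the robot, y to its left, z up, the work surface at z = 0. Lengths are in m, angles in rad, forces in N, time in s.
With the tool pointing down it reaches from about 0.4 to 0.825 m from the base axis. Payload 7 kg.
Tool frame: the origin (TCP) lies midway between the tips of the shut fingers; the grasp point (between the pads) lies 19 mm behind it; z points along the fingers, y is the direction in which the jaws open and shut (so a half turn about z gives the same grasp; the last joint's range is limited). The gripper opens to 85 mm and grips with 20 to 120 N. Pads are 22 mm wide; open, the fingers measure 114 mm over their backs; the gripper's body (76 mm by 85 mm) begins 54 mm behind the grasp point. The pads swing forward as they close: fully open they stand 13 mm farther back than shut.
Start: joints at [1.476, 0.359, 0.012, 0, -1.224, -0.288], TCP at [0.252, 0.626, 0.231] pointing down, gripper open.
Joint ranges: [-3.07, 3.07], [-1.43, 2.12], [-1.02, 1.25], [-3.03, 1.67], [-3.05, -0], [-3.03, 3.03]. Speed limits (rad/s): [2.39, 2.39, 3.01, 3.14, 3.14, 3.14].

### API

Orientations are given as a 3x3 rotation matrix whose columns are the frame's x, y, z axes.
In Python, from workcell import readout, eyes, ctrl gives the robot as it stands.
- The arm moves only by the tool servo_tool, never from a script. Its arguments are lists of equal length, an entry for each row: "angular": the turn, a rotation vector about the tool's x, y, z in degrees, a list of three; "offset": the shift along the tool's x, y, z in mm, a list of three; "claw": the gripper command: -1 is shut, 1 is fully open, values between are in proportion. In form: {"angular": [[wx, wy, wz], ...], "offset": [[dx, dy, dz], ...], "claw": [claw, ...]}. A call has 1 to 8 rows; each row is the pose to reach, as a shift and turn from the pose commanded when the call began, along the tool's axes at that moment; what a row does not reach only later rows make up. A row lasts 1/10 s, in which the tool goes at most 50 mm and 8.59 degrees, less where a joint would pass 70% of its speed; a pose out of reach is approached as far as the arm can. A call with a gripper value outside its range is refused whole. The fingers move at their own pace and stop on an object; the grip force is fixed at half the most. Time passes only in rows, so rows that repeat a pose let the fingers close. It gives the time, the measured TCP pose, the force and the opening at its end, in the units of the state.
- readout.get_obs(): the state, without advancing time (a new reading comes with each control period).
- eyes.capture(name): name is "side" or "top"; returns (picture, depth): 420x560x3 uint8, red, green, blue; 420x560 float32, m along the optical axis (not along the pixel's ray), 0 where there is no reading.
- eyes.get_calibration(name): a dict with "fx", "fy", "cx", "cy" (pixels), "origin" and "orientation" of the camera in the world. Camera axes: x right, y down, z forward; pixel columns grow to the right and rows downward; lengths in m; the calibration is good to about 2 mm. A picture is of the moment at which its call begins. get_calibration takes no time and is no camera call.
- ctrl.job_done(): hands the job in, once; it reports no verdict.
The state is a dict: "clock": time; "qpos": joint angles; "joint_velocities": joint speeds; "tau": joint torques, N m; "position": TCP position; "ee_rot": TCP orientation; "contact_force": force on the tool from outside, world axes, zero at the start; "ft_torque": the same for the moment, N m; "width": finger opening in m.
Only numpy, scipy, OpenCV 4.12 (cv2) and the standard library are available. Lean on these libraries where they do the work, as an engineer would, in place of code of your own. Each camera call takes 0.05 s, during which the arm holds its last target.

### The job

The handlamp is charged: lift it off the charging stand and set it down gently, upright, with its whole foot on the round cork mat. Then turn the charger down by sliding its black grip along the track until the white line on the grip is in line with the small metal pointer beside the track, and let go. Leave everything else on the desk where it is.

Things in the scene. Friction and masses are not known exactly. Their poses are not given: they have to be found in the camera images.
- charger: charging unit, fixed to the desk: grey slab 200 mm (its x) by 170 mm (its y), 30 mm high. Origin: centre of the slab's underside; z up. On its far half (x = +45 mm, y = 0) stands the lamp's seat, a black upright rim 10 mm high, inner radius 47 mm, the floor inside level with the slab's top, so the lamp must be lifted more than 10 mm before it can go sideways. On its near half (x = -65 mm) the slide control's track runs along y, flush with the slab's top
- rate (a joint): position of the slide control in m, 0 to 0.110, growing towards the charging unit's +y; 0.055 is the track's middle (y = 0). It starts near the upper end, to the +y side of the pointer. It slides against about 2 N of dry friction and stays where it is left
- rate_grip (a point): black grip of the slide control, upright block 24 mm (across the track, unit's x) by 18 mm (along the track, unit's y), 42 mm tall, standing on the slab (from 31 to 73 mm above the desk), with a white line over the middle of its top and near face. This point lies on its centre line, 26 mm above its foot (57 mm above the desk), at the height to take it; axes parallel to the charging unit's
- pointer: small aluminium arrowhead, fixed on the slab beside the track on the robot's side, 3 mm high, 14 mm wide, its tip (+x) towards the track. Origin: on its centre line, at the slab's top, 23 mm from the middle of the track; axes parallel to the charging unit's. The grip is set when its y in this frame is zero
- lamp_center (a point): handlamp, 0.5 kg (may be somewhat lighter or heavier), upright on the seat: black round foot of radius 42 mm, white body, black cap of radius 41 mm whose top is 148 mm above the foot's underside, and over it a rigid black handle; 197 mm tall in all. This point is on its axis, 98.5 mm above the underside; z up
- lamp_handle (a point): middle of the handle's horizontal bar, 190 mm above the lamp's underside (220 mm above the desk at the start). The bar is 16 mm wide (this frame's x), 14 mm high, and runs along this frame's y; 74 mm are clear between the two uprights and 35 mm beneath the bar
- mat: round cork mat fixed to the desk, 160 mm across, 5 mm thick, on the left or the right of the charging unit. Origin: centre of its underside
- books: low stack of exercise books lying fixed on the other side of the charging unit from the mat, 125 x 165 mm, 23 mm high. Origin: under its centre
- stapler: bystander: black and grey desk stapler, 34 x 135 x 50 mm, nearest the robot on its right. Origin: centre of its underside
- tape: bystander: grey tape dispenser, 55 x 130 x 74 mm, nearest the robot on its left. Origin: centre of its underside
- glue: bystander: small upright glue stick, 28 mm across, 85 mm tall, beyond the charging unit on the left. Origin: centre of its underside
- clipjar: bystander: low pale jar, 60 mm across, 42 mm tall, beyond the charging unit on the right. Origin: centre of its underside
- pencup: bystander: dark steel pen cup with pens, 76 mm across, up to 180 mm tall with its pens, beyond the charging unit. Origin: centre of its underside
There are look-alikes about, which are no part of the job. Leave any blue or orange look-alike of the part that bears lamp_center alone. Of the things that look like the mat, the smaller one is meant.

How it is judged:
By the outcome, as a careful person would: the job done as asked, in the order asked, and still so for the second after the job is handed in, with the robot touching nothing.
It also fails if it takes over 51 s, if anything falls off the work surface, if the arm or the gripper's body presses on something with over 40 N, if the wrist force passes 120 N, or if a joint passes its speed limit or range.

## Working session

There is one attempt and no reset: what is moved stays moved. The work goes in short steps, Python scripts to look and compute and a tool call to move; the robot and the scene stay as the last step left them, time stands still between calls to the robot, and variables do not carry over. Pictures are saved under pics/ and viewed, and the job is handed in when it is done.

Besides the shell and the picture viewer there is one more tool, called after ">>>" by a JSON object that holds its "op" and its "data", one argument or row to a line. servo_tool: Moves the arm, as the interface text tells. Its arguments: {"type":"object","properties":{"angular":{"type":"array"},"offset":{"type":"array"},"claw":{"type":"array"}},"required":["angular","offset","claw"]}

```bash
ls; mkdir -p pics
cat > h.py <<'E'
import numpy as np,cv2
from workcell import readout,eyes,ctrl
def grab(n,f):
    p,d=eyes.capture(n); cv2.imwrite('pics/%s.png'%f,p[:,:,::-1]); np.save('pics/%s_d.npy'%f,d); np.save('pics/%s.npy'%f,p); return p,d
def ray(n,u,v):
    c=eyes.get_calibration(n); R=np.array(c['orientation']); return np.array(c['origin']),R@np.array([(u-c['cx'])/c['fx'],(v-c['cy'])/c['fy'],1])
def plane(n,u,v,z):
    o,d=ray(n,u,v); return o+d*(z-o[2])/d[2]
def cloud(n,d):
    c=eyes.get_calibration(n); R=np.array(c['orientation']); v,u=np.mgrid[:d.shape[0],:d.shape[1]]
    P=np.stack([(u-c['cx'])/c['fx']*d,(v-c['cy'])/c['fy']*d,d],-1); return P@R.T+np.array(c['origin'])
def tri(a,b):
    (o1,d1),(o2,d2)=ray(*a),ray(*b); A=np.stack([d1,-d2],1); s=np.linalg.lstsq(A,o2-o1,rcond=None)[0]
    p,q=o1+d1*s[0],o2+d2*s[1]; return (p+q)/2,np.linalg.norm(p-q)
E
python3 - <<'E'
from h import *
np.set_printoptions(precision=4,suppress=True)
for n in('side','top'):
    grab(n,n+'0'); print(n,eyes.get_calibration(n))
print(readout.get_obs())
E
```

```text
pics
side {'fx': 492.18518948693475, 'fy': 492.18518948693475, 'cx': 281.5037363763411, 'cy': 211.3684665147752, 'origin': array([-0.1222, -1.0171,  1.3986]), 'orientation': array([[ 0.8005, -0.4516,  0.394 ],
       [-0.5992, -0.5906,  0.5405],
       [-0.0114, -0.6688, -0.7434]])}
top {'fx': 541.6576733271962, 'fy': 541.6576733271962, 'cx': 281.01381789078664, 'cy': 211.24677114828282, 'origin': array([ 0.417 , -0.1045,  1.6096]), 'orientation': array([[ 0.0155, -0.9973,  0.0716],
       [-0.9999, -0.0155,  0.0003],
       [ 0.0008, -0.0716, -0.9974]])}
{'clock': 0.1, 'qpos': array([ 1.4761,  0.3593,  0.0111, -0.0003, -1.2241, -0.2881]), 'joint_velocities': array([ 0.    ,  0.0011,  0.0017, -0.0011, -0.0008,  0.0001]), 'tau': array([ -0.0012, -58.4767,  29.4105,   6.9546,  -0.0032,   0.    ]), 'position': array([0.252 , 0.6257, 0.2305]), 'ee_rot': array([[ 0.9276, -0.3736, -0.0004],
       [-0.3736, -0.9276, -0.0015],
       [ 0.0002,  0.0015, -1.    ]]), 'contact_force': array([ 0.2894,  1.3212, -0.0408]), 'ft_torque': array([-0.0683, -0.0532,  0.0245]), 'width': 0.08530913634650339}
```

View pics/side0.png

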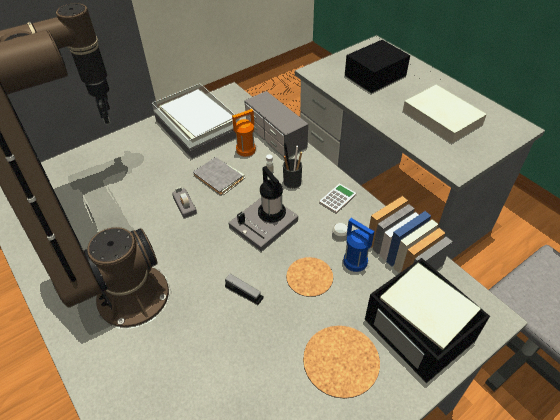

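View pics/top0.png

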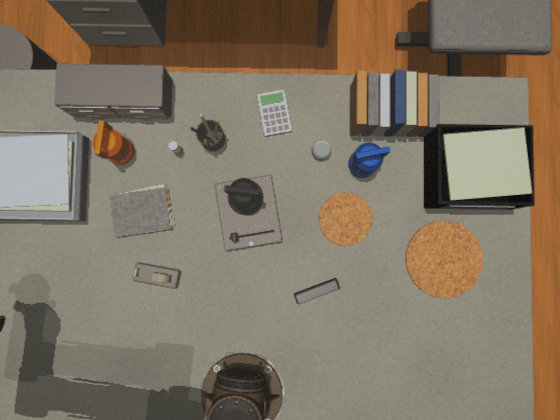

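The side view shows the lamp at about (270,195), the grip at (240,217) and the small mat at (310,276). In the top view the lamp is at about (243,195), the grip at (235,237), the pointer at (251,243) and the small mat at (346,218). The blue and orange lamps and the big mat are the look-alikes. Next I'll zoom in.

Run:
```python
from h import *
t=cv2.imread('pics/top0.png')[165:260,205:295]; cv2.imwrite('pics/top0z.png',cv2.resize(t,None,fx=6,fy=6,interpolation=cv2.INTER_CUBIC))
t=cv2.imread('pics/side0.png')[155:250,222:322]; cv2.imwrite('pics/side0z.png',cv2.resize(t,None,fx=6,fy=6,interpolation=cv2.INTER_CUBIC))
```

```text
(no output)
```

View pics/top0z.png

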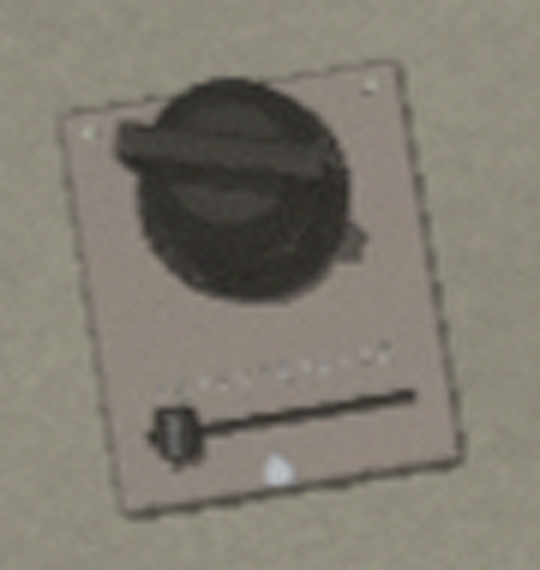

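View pics/side0z.png

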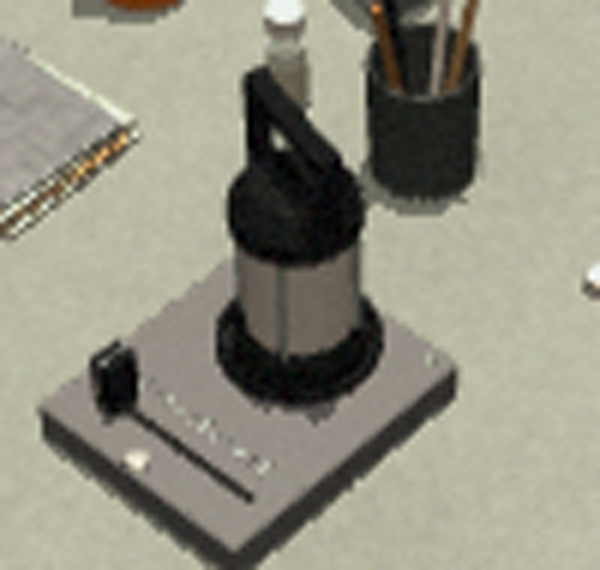

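Run:
```python
from h import *
np.set_printoptions(precision=4,suppress=True)
T=lambda x,y:('top',205+(x+.5)/6-.5,165+(y+.5)/6-.5)
S=lambda x,y:('side',222+(x+.5)/6-.5,155+(y+.5)/6-.5)
C=[plane(*T(*c),.03) for c in((62,112),(398,65),(462,460),(125,515))]
for c in C:print('corner',c)
c=np.mean(C,0); ax=(C[0]+C[1]-C[2]-C[3]); ay=(C[0]+C[3]-C[1]-C[2])
print('charger',c,np.degrees(np.arctan2(ax[1],ax[0])),np.degrees(np.arctan2(-ay[0],ay[1])))
print('corner side near',plane(*S(42,410),.03),plane(*S(235,547),.03),plane(*S(457,370),.03))
print('ptr top',plane(*T(277,470),.033),'side',plane(*S(137,462),.032))
print('ptr tri',tri(T(277,470),S(137,462)))
print('grip top',plane(*T(178,435),.073),'tri',tri(T(176,435),S(114,356)))
print('handle end L tri',tri(T(122,146),S(256,72)),'R',tri(T(330,165),S(330,162)))
print('handle plane',plane(*T(122,146),.227),plane(*T(330,165),.227), plane(*S(256,72),.227),plane(*S(330,160),.227))
for n in('top','side'):
    p=np.load(f'pics/{n}0.npy');d=np.load(f'pics/{n}0_d.npy');P=cloud(n,d)
    c0=plane(*T(240,190),.15)
    m=(np.hypot(P[...,0]-c[0]-.0,P[...,1]-c[1])<.12)&(P[...,2]>.205)&(P[...,2]<.26)&(d>0)
    Q=P[m]; print(n,'handle n',m.sum(),Q.mean(0),Q[:,2].min(),np.percentile(Q[:,2],90))
    e=np.linalg.svd(Q[:,:2]-Q[:,:2].mean(0))[2][0]; s=(Q[:,:2]-Q[:,:2].mean(0))@e; print(' dir',np.degrees(np.arctan2(e[1],e[0])),'ext',s.min(),s.max(), 'mid',Q[:,:2].mean(0)+e*(s.min()+s.max())/2)
    m=(np.hypot(P[...,0]-c[0],P[...,1]-c[1])<.1)&(P[...,2]>.165)&(P[...,2]<.19)
    if m.sum()>20: print(n,'cap',m.sum(),P[m].mean(0),cv2.minEnclosingCircle((P[m][:,:2]*1000).astype(np.float32)))
    h=cv2.cvtColor(p,cv2.COLOR_RGB2HSV); mm=cv2.inRange(h,(5,70,90),(25,255,255))
    k,l,st,ce=cv2.connectedComponentsWithStats(cv2.morphologyEx(mm,cv2.MORPH_CLOSE,np.ones((5,5))))
    for i in range(1,k):
        r=(310,276) if n=='side' else (346,218)
        if st[i,4]>300 and np.hypot(*(ce[i]-r))<20:
            ct=max(cv2.findContours((l==i).astype(np.uint8),0,1)[0],key=len); W=np.array([plane(n,*q[0],.005)[:2] for q in ct])
            print(n,'mat',ce[i],plane(n,*ce[i],.005),cv2.minEnclosingCircle((W*1000).astype(np.float32)),'z',np.median(P[...,2][l==i]), 'desk z',np.median(P[...,2][(l==0)&(abs(P[...,2])<.03)]))
```

```text
corner [0.6097 0.0912 0.03  ]
corner [ 0.6354 -0.0727  0.03  ]
corner [ 0.4428 -0.107   0.03  ]
corner [0.4136 0.0559 0.03  ]
charger [ 0.5254 -0.0081  0.03  ] 10.151025134309133 9.527852595233233
corner side near [0.4148 0.0504 0.03  ] [ 0.4475 -0.1079  0.03  ] [ 0.6364 -0.078   0.03  ]
ptr top [ 0.4365 -0.0175  0.033 ] side [ 0.4371 -0.0206  0.032 ]
ptr tri (array([ 0.4375, -0.0178,  0.0289]), np.float64(0.0021454972409149123))
grip top [0.4518 0.0274 0.073 ] tri (array([0.4535, 0.0272, 0.0737]), np.float64(0.004130919148585576))
handle end L tri (array([0.5734, 0.0392, 0.2289]), np.float64(0.005243712392139418)) R (array([ 0.5647, -0.0487,  0.23  ]), np.float64(0.0008893874203683914))
handle plane [0.5714 0.0408 0.227 ] [ 0.5646 -0.0483  0.227 ] [0.5769 0.0397 0.227 ] [ 0.5678 -0.0451  0.227 ]
top handle n 229 [ 0.569  -0.003   0.2264] 0.21116151132045813 0.23018841145233293
 dir -96.10780736040422 ext -0.0447827246848736 0.044242283314266814 mid [ 0.5691 -0.0027]
top cap 380 [ 0.5664 -0.0033  0.174 ] ((569.1181640625, -4.903936386108398), 42.97647476196289)
top mat [345.2086 218.564 ] [ 0.5133 -0.2948  0.005 ] ((513.5285034179688, -294.8153381347656), 80.27215576171875) z 0.004789397225059222 desk z 0.0005628757758497915
side handle n 127 [ 0.568  -0.0095  0.2243] 0.2057277145305454 0.2303500605812177
 dir -96.10805274693311 ext -0.054205404498443195 0.04151322710280728 mid [ 0.5687 -0.0032]
side cap 212 [ 0.5619 -0.0078  0.1749] ((565.163330078125, -4.380809783935547), 47.78852081298828)
side mat [309.3081 276.2958] [ 0.5135 -0.2991  0.005 ] ((514.6900634765625, -296.705322265625), 81.25212097167969) z 0.0058054837717431695 desk z 0.0007436554363113856
```

```bash
cat >> h.py <<'E'
def to(pos,a):
    from scipy.spatial.transform import Rotation as Ro
    s=readout.get_obs(); R=np.array(s['ee_rot']); p=np.array(s['position'])
    a=np.radians(a); T=np.array([[np.cos(a),np.sin(a),0],[np.sin(a),-np.cos(a),0],[0,0,-1]])
    print('off mm',np.round(R.T@(np.array(pos)-p)*1000,1),'ang deg',np.round(Ro.from_matrix(R.T@T).as_rotvec(degrees=True),2),'t',s['clock'],'p',p.round(4),'w',round(s['width'],4),'f',np.round(s['contact_force'],2))
E
python3 - <<'E'
from h import *
to((.569,-.003,.30),-96.1)
for n,q in(('orange',(113,150)),('pens',(210,133)),('stapler',(317,291)),('blue',(367,160)),('tape',(157,275)),('glue',(174,147))):
    print(n,cloud('top',np.load('pics/top0_d.npy'))[q[1],q[0]].round(3))
E
```

```text
off mm [529.  464.9 -68.8] ang deg [ 7.000e-02 -6.000e-02  7.416e+01] t 0.1 p [0.252  0.6257 0.2305] w 0.0853 f [ 0.29  1.32 -0.04]
orange [0.683 0.357 0.146]
pens [0.757 0.108 0.04 ]
stapler [ 0.302 -0.211  0.045]
blue [ 0.666 -0.337  0.145]
tape [0.342 0.241 0.08 ]
glue [0.704 0.203 0.088]
```

>>> {"op": "servo_tool", "data": {
  "angular": [
    [0,0,8],
    [0,0,16],
    [0,0,24],
    [0,0,32],
    [0,0,40],
    [0,0,48],
    [0,0,55],
    [0,0,62]
  ],
  "offset": [
    [20,18,-40],
    [52,46,-69],
    [85,74,-69],
    [118,103,-69],
    [150,132,-69],
    [183,160,-69],
    [216,189,-69],
    [248,217,-69]
  ],
  "claw": [1,1,1,1,1,1,1,1]
}}

```text
clock: 0.9
position: [0.4014, 0.3303, 0.3002]
ee_rot: [[0.101, -0.995, -0.0], [-0.995, -0.101, -0.0], [0.0, 0.0, -1.0]]
contact_force: [0.5, -0.1, -0.5]
width: 0.0852
```

```bash
python3 -c "
from h import *
to((.569,-.003,.30),-96.1)"
```

```text
off mm [ 3.485e+02 -1.331e+02  2.000e-01] ang deg [ 1.000e-02 -0.000e+00  1.189e+01] t 0.9 p [0.4014 0.3303 0.3002] w 0.0852 f [ 0.46 -0.06 -0.46]
```

>>> {"op": "servo_tool", "data": {
  "angular": [
    [0,0,3],
    [0,0,6],
    [0,0,9],
    [0,0,12],
    [0,0,12],
    [0,0,12],
    [0,0,12],
    [0,0,12]
  ],
  "offset": [
    [44,-17,0],
    [90,-34,0],
    [135,-52,0],
    [180,-69,0],
    [226,-86,0],
    [270,-103,0],
    [315,-120,0],
    [348,-133,0]
  ],
  "claw": [1,1,1,1,1,1,1,1]
}}

```text
clock: 1.7
position: [0.5707, -0.0024, 0.2999]
ee_rot: [[-0.104, -0.995, -0.001], [-0.995, 0.104, -0.0], [0.0, 0.001, -1.0]]
contact_force: [-0.2, 0.6, 0.5]
width: 0.0852
```

>>> {"op": "servo_tool", "data": {
  "angular": [
    [0,0,0]
  ],
  "offset": [
    [0,0,0]
  ],
  "claw": [1]
}}

```text
clock: 1.8
position: [0.5711, -0.0033, 0.2992]
ee_rot: [[-0.107, -0.994, -0.002], [-0.994, 0.107, -0.001], [0.001, 0.002, -1.0]]
contact_force: [-0.9, 0.0, -0.9]
width: 0.0855
```

Run:
```python
from h import *
to((.569,-.003,.201),-96.1)
for n in('side','top'): grab(n,n+'1')
t=cv2.imread('pics/top1.png')[120:290,160:360]; s=cv2.imread('pics/side1.png')[80:250,180:380]
cv2.imwrite('pics/z1.png',cv2.resize(np.hstack([t,s]),None,fx=2,fy=2,interpolation=cv2.INTER_CUBIC))
```

```text
off mm [-0.2  2.  98.2] ang deg [ 0.09 -0.07 -0.07] t 1.8 p [ 0.5711 -0.0033  0.2992] w 0.0855 f [-0.93  0.02 -0.94]
```

View pics/z1.png

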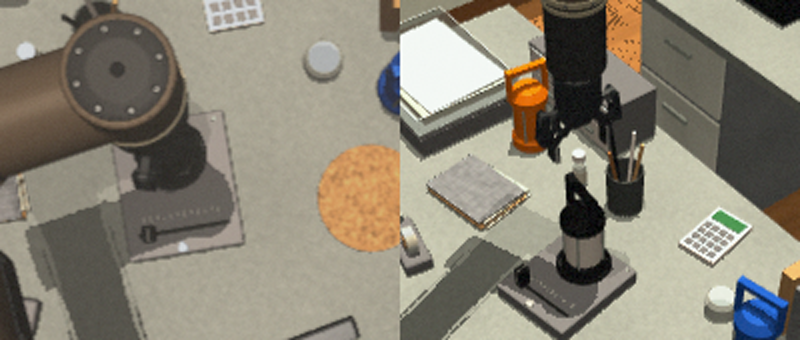

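The open fingers (side crop around (575,130)) are above the handle bar (575,190), with a clear way down. I'll descend.

>>> {"op": "servo_tool", "data": {
  "angular": [
    [0,0,0],
    [0,0,0],
    [0,0,0],
    [0,0,0],
    [0,0,0],
    [0,0,0]
  ],
  "offset": [
    [0,2,25],
    [0,2,50],
    [0,2,70],
    [0,2,85],
    [0,2,98],
    [0,2,98]
  ],
  "claw": [1,1,1,1,1,1]
}}

```text
clock: 2.5
position: [0.5669, 0.0011, 0.2006]
ee_rot: [[-0.102, -0.995, -0.003], [-0.995, 0.102, -0.0], [0.001, 0.003, -1.0]]
contact_force: [-0.8, -0.4, -0.2]
width: 0.0851
```

>>> {"op": "servo_tool", "data": {
  "angular": [
    [0,0,0],
    [0,0,0],
    [0,0,0],
    [0,0,0],
    [0,0,0],
    [0,0,0],
    [0,0,0],
    [0,0,0]
  ],
  "offset": [
    [0,0,0],
    [0,0,0],
    [0,0,0],
    [0,0,0],
    [0,0,0],
    [0,0,0],
    [0,0,0],
    [0,0,0]
  ],
  "claw": [0.5,0.2,0,-0.2,-0.4,-1,-1,-1]
}}

```text
clock: 3.3
position: [0.5687, 0.0004, 0.2027]
ee_rot: [[-0.103, -0.995, 0.001], [-0.995, 0.103, 0.0], [-0.0, -0.001, -1.0]]
contact_force: [0.9, -0.8, 1.7]
width: 0.0146
```

Run:
```python
from h import *
to((.569,-.003,.201),-96.1)
```

```text
off mm [ 3.4 -0.6  1.7] ang deg [-0.07  0.01  0.18] t 3.3 p [5.687e-01 4.000e-04 2.027e-01] w 0.0146 f [ 0.94 -0.78  1.71]
```

>>> {"op": "servo_tool", "data": {
  "angular": [
    [0,0,0],
    [0,0,0],
    [0,0,0],
    [0,0,0],
    [0,0,0],
    [0,0,0],
    [0,0,0],
    [0,0,0]
  ],
  "offset": [
    [0,0,0],
    [0,0,-5],
    [0,0,-12],
    [0,0,-22],
    [0,0,-35],
    [0,0,-50],
    [0,0,-60],
    [0,0,-60]
  ],
  "claw": [-1,-1,-1,-1,-1,-1,-1,-1]
}}

```text
clock: 4.1
position: [0.5691, 0.0006, 0.2645]
ee_rot: [[-0.103, -0.995, 0.003], [-0.995, 0.103, 0.001], [-0.001, -0.003, -1.0]]
contact_force: [0.1, -0.7, -5.3]
width: 0.0152
```

Run:
```python
from h import *
to((.5135,-.296,.263),-96.1)
for n in('side','top'): grab(n,n+'2')
t=cv2.imread('pics/top2.png')[120:290,160:360]; s=cv2.imread('pics/side2.png')[80:250,180:380]
cv2.imwrite('pics/z2.png',cv2.resize(np.hstack([t,s]),None,fx=2,fy=2,interpolation=cv2.INTER_CUBIC))
```

```text
off mm [300.7  24.7   1.1] ang deg [-0.19  0.06  0.18] t 4.1 p [0.5691 0.0006 0.2645] w 0.0152 f [ 0.08 -0.74 -5.31]
```

View pics/z2.png

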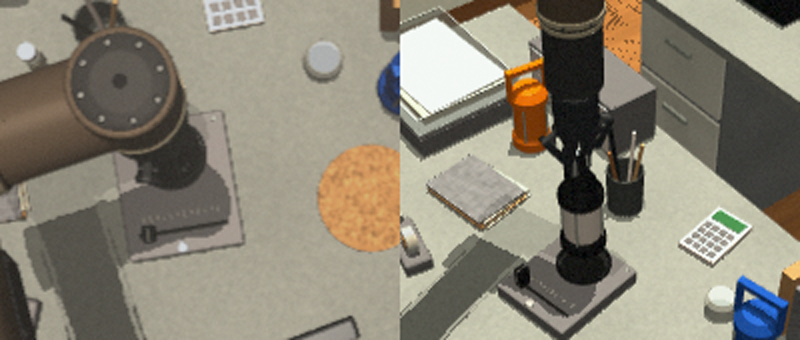

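>>> {"op": "servo_tool", "data": {
  "angular": [
    [0,0,0],
    [0,0,0],
    [0,0,0],
    [0,0,0],
    [0,0,0],
    [0,0,0],
    [0,0,0],
    [0,0,0]
  ],
  "offset": [
    [8,1,0],
    [24,2,0],
    [48,4,0],
    [74,6,0],
    [100,8,0],
    [126,11,0],
    [150,13,0],
    [170,14,0]
  ],
  "claw": [-1,-1,-1,-1,-1,-1,-1,-1]
}}

```text
clock: 5.0
position: [0.5354, -0.1696, 0.2619]
ee_rot: [[-0.104, -0.995, -0.001], [-0.995, 0.104, -0.0], [0.0, 0.001, -1.0]]
contact_force: [-0.2, -0.8, -4.8]
width: 0.0149
```

>>> {"op": "servo_tool", "data": {
  "angular": [
    [0,0,0],
    [0,0,0],
    [0,0,0],
    [0,0,0],
    [0,0,0],
    [0,0,0],
    [0,0,0],
    [0,0,0]
  ],
  "offset": [
    [22,2,0],
    [46,4,0],
    [70,6,0],
    [94,8,0],
    [112,10,0],
    [122,11,0],
    [127,11,0],
    [127,11,0]
  ],
  "claw": [-1,-1,-1,-1,-1,-1,-1,-1]
}}

```text
clock: 5.8
position: [0.5123, -0.293, 0.262]
ee_rot: [[-0.104, -0.995, -0.0], [-0.995, 0.104, 0.0], [-0.0, 0.0, -1.0]]
contact_force: [0.1, -0.1, -5.1]
width: 0.0145
```

Run:
```python
from h import *
to((.5137,-.2925,.18),-96.1)
for n in('side','top'): grab(n,n+'3')
t=cv2.imread('pics/top3.png')[120:290,230:430]; s=cv2.imread('pics/side3.png')[160:330,220:420]
cv2.imwrite('pics/z3.png',cv2.resize(np.hstack([t,s]),None,fx=2,fy=2,interpolation=cv2.INTER_CUBIC))
```

```text
off mm [-0.6 -1.4 82. ] ang deg [0.03 0.   0.12] t 5.8 p [ 0.5123 -0.293   0.262 ] w 0.0145 f [ 0.05 -0.1  -5.08]
```

View pics/z3.png

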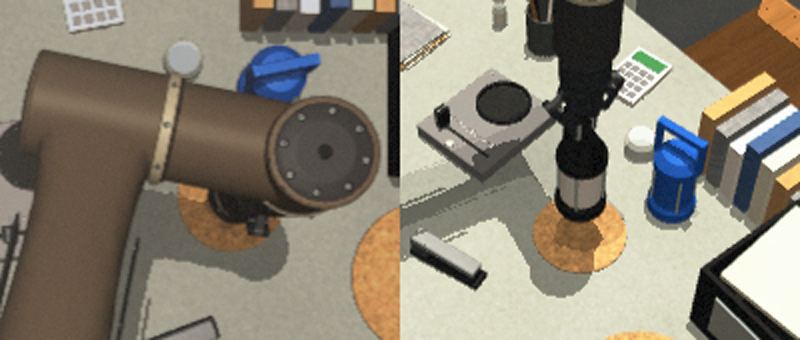

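>>> {"op": "servo_tool", "data": {
  "angular": [
    [0,0,0],
    [0,0,0],
    [0,0,0],
    [0,0,0],
    [0,0,0],
    [0,0,0],
    [0,0,0],
    [0,0,0]
  ],
  "offset": [
    [0,0,8],
    [0,0,22],
    [0,0,38],
    [0,0,54],
    [0,0,66],
    [0,0,74],
    [0,0,79],
    [0,0,80]
  ],
  "claw": [-1,-1,-1,-1,-1,-1,-1,-1]
}}

```text
clock: 6.7
position: [0.5125, -0.2923, 0.1818]
ee_rot: [[-0.103, -0.995, -0.001], [-0.995, 0.103, 0.0], [-0.0, 0.001, -1.0]]
contact_force: [-0.5, -0.1, -4.5]
width: 0.015
```

>>> {"op": "servo_tool", "data": {
  "angular": [
    [0,0,0],
    [0,0,0],
    [0,0,0]
  ],
  "offset": [
    [0,0,1],
    [0,0,2],
    [0,0,2.5]
  ],
  "claw": [-1,-1,-1]
}}

```text
clock: 7.0
position: [0.5128, -0.2925, 0.1802]
ee_rot: [[-0.103, -0.995, 0.001], [-0.995, 0.103, -0.0], [0.0, -0.001, -1.0]]
contact_force: [-0.7, -0.2, -5.3]
width: 0.0147
```

>>> {"op": "servo_tool", "data": {
  "angular": [
    [0,0,0],
    [0,0,0],
    [0,0,0]
  ],
  "offset": [
    [0,0,0.7],
    [0,0,1.5],
    [0,0,1.5]
  ],
  "claw": [-1,-1,-1]
}}

```text
clock: 7.3
position: [0.5126, -0.2924, 0.1783]
ee_rot: [[-0.103, -0.995, -0.0], [-0.995, 0.103, 0.0], [-0.0, 0.0, -1.0]]
contact_force: [0.3, 0.3, -5.1]
width: 0.0147
```

>>> {"op": "servo_tool", "data": {
  "angular": [
    [0,0,0],
    [0,0,0],
    [0,0,0]
  ],
  "offset": [
    [0,0,0.5],
    [0,0,1],
    [0,0,1]
  ],
  "claw": [-1,-1,-1]
}}

```text
clock: 7.6
position: [0.5129, -0.2925, 0.1776]
ee_rot: [[-0.103, -0.995, 0.001], [-0.995, 0.103, -0.0], [0.0, -0.001, -1.0]]
contact_force: [-0.8, -0.4, -2.6]
width: 0.0151
```

>>> {"op": "servo_tool", "data": {
  "angular": [
    [0,0,0],
    [0,0,0],
    [0,0,0]
  ],
  "offset": [
    [0,0,0.5],
    [0,0,1],
    [0,0,1]
  ],
  "claw": [-1,-1,-1]
}}

```text
clock: 7.9
position: [0.5135, -0.2928, 0.1774]
ee_rot: [[-0.103, -0.995, 0.002], [-0.995, 0.103, -0.001], [0.001, -0.002, -1.0]]
contact_force: [0.1, 0.4, 5.1]
width: 0.0148
```

>>> {"op": "servo_tool", "data": {
  "angular": [
    [0,0,0],
    [0,0,0],
    [0,0,0],
    [0,0,0],
    [0,0,0],
    [0,0,0],
    [0,0,0],
    [0,0,0]
  ],
  "offset": [
    [0,0,-0.6],
    [0,0,-0.6],
    [0,0,-0.6],
    [0,0,-0.6],
    [0,0,-0.6],
    [0,0,-0.6],
    [0,0,-0.6],
    [0,0,-0.6]
  ],
  "claw": [-1,-0.6,-0.4,-0.2,0.2,0.6,1,1]
}}

```text
clock: 8.7
position: [0.5126, -0.2924, 0.1769]
ee_rot: [[-0.103, -0.995, -0.0], [-0.995, 0.103, -0.0], [0.0, 0.0, -1.0]]
contact_force: [0.1, -0.6, 0.4]
width: 0.0855
```

>>> {"op": "servo_tool", "data": {
  "angular": [
    [0,0,0],
    [0,0,0],
    [0,0,0],
    [0,0,0],
    [0,0,0],
    [0,0,0]
  ],
  "offset": [
    [0,0,0],
    [0,0,-10],
    [0,0,-30],
    [0,0,-60],
    [0,0,-95],
    [0,0,-130]
  ],
  "claw": [1,1,1,1,1,1]
}}

```text
clock: 9.3
position: [0.5124, -0.2924, 0.3091]
ee_rot: [[-0.103, -0.995, 0.0], [-0.995, 0.103, -0.0], [0.0, -0.0, -1.0]]
contact_force: [0.9, -0.6, -0.2]
width: 0.0854
```

Run:
```python
from h import *
to((.4535,.0272,.30),-96.1)
for n in('side',): grab(n,n+'4')
s=cv2.imread('pics/side4.png')[130:330,200:420]
cv2.imwrite('pics/z4.png',cv2.resize(s,None,fx=3,fy=3,interpolation=cv2.INTER_CUBIC))
```

```text
off mm [-311.9   91.6    9. ] ang deg [-0.02 -0.02  0.17] t 9.3 p [ 0.5124 -0.2924  0.3091] w 0.0854 f [ 0.9  -0.6  -0.23]
```

View pics/z4.png

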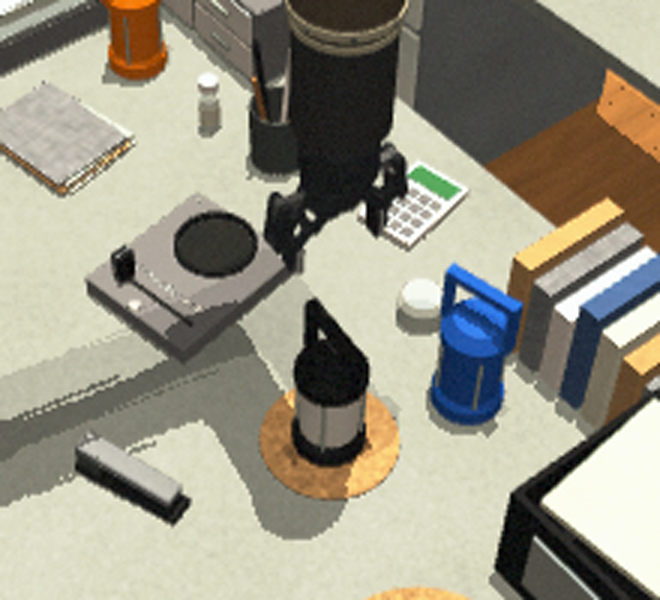

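The lamp stands upright, well inside the cork mat (crop (330,400)), and the grip is still at its upper end at (122,262). I'll measure the grip and pointer finely.

Run:
```python
from h import *
grab('top','top4')
t=cv2.imread('pics/top4.png')[165:260,205:295]; s=cv2.imread('pics/side4.png')[205:255,225:295]
cv2.imwrite('pics/top4z.png',cv2.resize(t,None,fx=6,fy=6,interpolation=cv2.INTER_CUBIC))
cv2.imwrite('pics/side4z.png',cv2.resize(s,None,fx=10,fy=10,interpolation=cv2.INTER_CUBIC))
```

```text
(no output)
```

View pics/top4z.png

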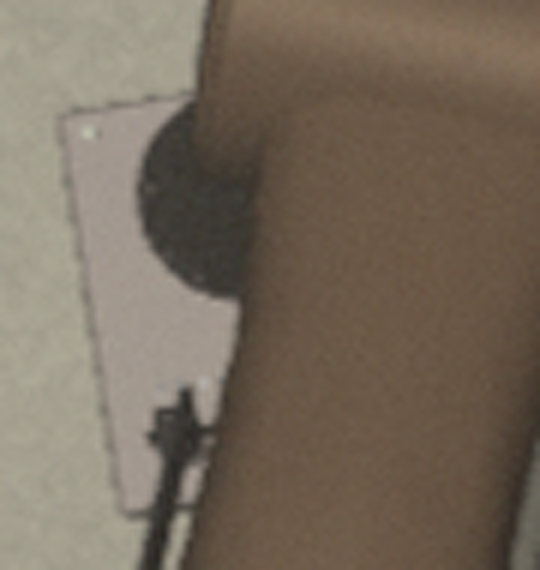

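View pics/side4z.png

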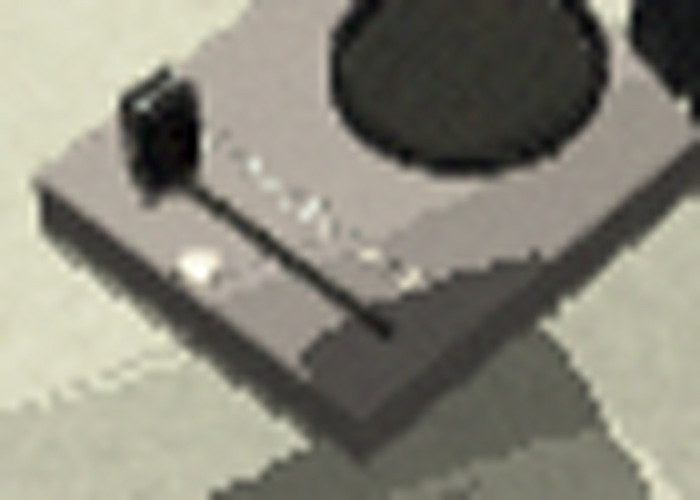

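Run:
```python
from h import *
np.set_printoptions(precision=4,suppress=True)
T=lambda x,y:('top',205+(x+.5)/6-.5,165+(y+.5)/6-.5)
S=lambda x,y:('side',225+(x+.5)/10-.5,205+(y+.5)/10-.5)
a,b=plane(*T(204,431),.031),plane(*T(412,396),.031); print('track top yaw',np.degrees(np.arctan2(-(a-b)[0],(a-b)[1])),a,b)
a2,b2=plane(*S(190,185),.031),plane(*S(387,332),.031); print('track side yaw',np.degrees(np.arctan2(-(a2-b2)[0],(a2-b2)[1])),a2,b2)
for yaw in(9.,9.8):
    y=np.radians(yaw); uy=np.array([-np.sin(y),np.cos(y),0]); ux=np.array([np.cos(y),np.sin(y),0])
    g={'top':plane(*T(177,433),.073),'side':plane(*S(153,90),.073)}; p={'top':plane(*T(277,470),.0325),'side':plane(*S(197,266),.0325)}
    for k in g: print(yaw,k,g[k],p[k],'dy',(g[k]-p[k])@uy,'dx',(g[k]-p[k])@ux)
to((.4535,.0285,.30),-170.4)
```

```text
track top yaw 10.44091233505374 [0.4549 0.0184 0.031 ] [ 0.4734 -0.0822  0.031 ]
track side yaw 9.837505556294161 [0.4577 0.0157 0.031 ] [ 0.475  -0.0845  0.031 ]
9.0 top [0.4527 0.0279 0.073 ] [ 0.4365 -0.0175  0.0325] dy 0.04223996666365035 dx 0.02310783335165759
9.0 side [0.4545 0.0297 0.073 ] [ 0.4376 -0.019   0.0325] dy 0.04546193749529164 dx 0.024307852429815334
9.8 top [0.4527 0.0279 0.073 ] [ 0.4365 -0.0175  0.0325] dy 0.04191321354455008 dx 0.023695342924786176
9.8 side [0.4545 0.0297 0.073 ] [ 0.4376 -0.019   0.0325] dy 0.04511811542861292 dx 0.024940230767694263
off mm [-314.1   94.    11.8] ang deg [-0.55  0.19 74.5 ] t 9.4 p [ 0.5146 -0.2936  0.3135] w 0.0855 f [-0.21 -0.6   0.96]
```

>>> {"op": "servo_tool", "data": {
  "angular": [
    [0,0,6],
    [0,0,14],
    [0,0,22],
    [0,0,30],
    [0,0,38],
    [0,0,46],
    [0,0,54],
    [0,0,62]
  ],
  "offset": [
    [-20,6,0],
    [-55,16,0],
    [-95,28,0],
    [-135,40,0],
    [-175,52,0],
    [-215,63,0],
    [-255,75,0],
    [-285,84,0]
  ],
  "claw": [1,1,1,1,1,1,1,1]
}}

```text
clock: 10.2
position: [0.4586, -0.0015, 0.3076]
ee_rot: [[-0.917, -0.398, 0.001], [-0.398, 0.917, 0.0], [-0.001, 0.0, -1.0]]
contact_force: [0.6, -0.7, -0.3]
width: 0.0855
```

```bash
python3 -c "
from h import *
to((.4535,.0285,.20),-170.1)"
```

```text
off mm [ -7.2  29.6 107.6] ang deg [1.000e-02 7.000e-02 1.355e+01] t 10.2 p [ 0.4586 -0.0015  0.3076] w 0.0855 f [ 0.6  -0.71 -0.3 ]
```

>>> {"op": "servo_tool", "data": {
  "angular": [
    [0,0,7],
    [0,0,12],
    [0,0,12],
    [0,0,12],
    [0,0,12],
    [0,0,12],
    [0,0,12]
  ],
  "offset": [
    [-4,16,0],
    [-7,29,10],
    [-7,29,40],
    [-7,29,75],
    [-7,29,105],
    [-7,29,107],
    [-7,29,107]
  ],
  "claw": [1,1,1,1,1,1,1]
}}

```text
clock: 10.9
position: [0.4541, 0.0261, 0.2006]
ee_rot: [[-0.979, -0.204, -0.0], [-0.204, 0.979, -0.001], [0.0, -0.001, -1.0]]
contact_force: [-0.1, 0.5, 0.6]
width: 0.085
```

Run:
```python
from h import *
to((.4535,.0285,.038),-170.1)
grab('side','side5')
s=cv2.imread('pics/side5.png')[130:260,190:330]
cv2.imwrite('pics/z5.png',cv2.resize(s,None,fx=4.5,fy=4.5,interpolation=cv2.INTER_CUBIC))
```

```text
off mm [1.000e-01 2.600e+00 1.626e+02] ang deg [-0.04 -0.02  1.86] t 10.9 p [0.4541 0.0261 0.2006] w 0.085 f [-0.06  0.52  0.62]
```

View pics/z5.png

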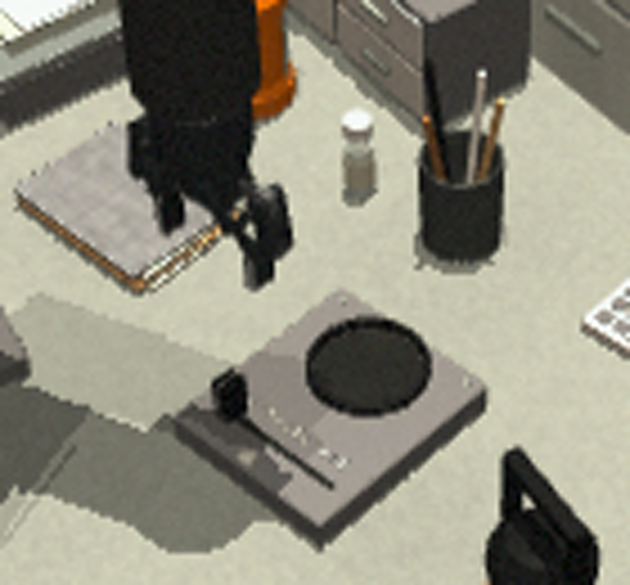

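>>> {"op": "servo_tool", "data": {
  "angular": [
    [0,0,1.8],
    [0,0,1.8],
    [0,0,1.8],
    [0,0,1.8],
    [0,0,1.8],
    [0,0,1.8],
    [0,0,1.8],
    [0,0,1.8]
  ],
  "offset": [
    [0,2.5,20],
    [0,2.5,55],
    [0,2.5,90],
    [0,2.5,120],
    [0,2.5,140],
    [0,2.5,152],
    [0,2.5,160],
    [0,2.5,160]
  ],
  "claw": [1,1,1,1,1,1,1,1]
}}

```text
clock: 11.75
position: [0.4542, 0.029, 0.0403]
ee_rot: [[-0.985, -0.173, 0.001], [-0.173, 0.985, 0.0], [-0.001, 0.0, -1.0]]
contact_force: [-0.2, 0.7, -0.3]
width: 0.0852
```

Run:
```python
from h import *
to((.4535,.0285,.04),-170.1)
grab('side','side6')
s=cv2.imread('pics/side6.png')[160:260,200:310]
cv2.imwrite('pics/z6.png',cv2.resize(s,None,fx=6,fy=6,interpolation=cv2.INTER_CUBIC))
```

```text
off mm [ 0.7 -0.3  0.3] ang deg [0.   0.03 0.05] t 11.75 p [0.4542 0.029  0.0403] w 0.0852 f [-0.21  0.74 -0.26]
```

View pics/z6.png

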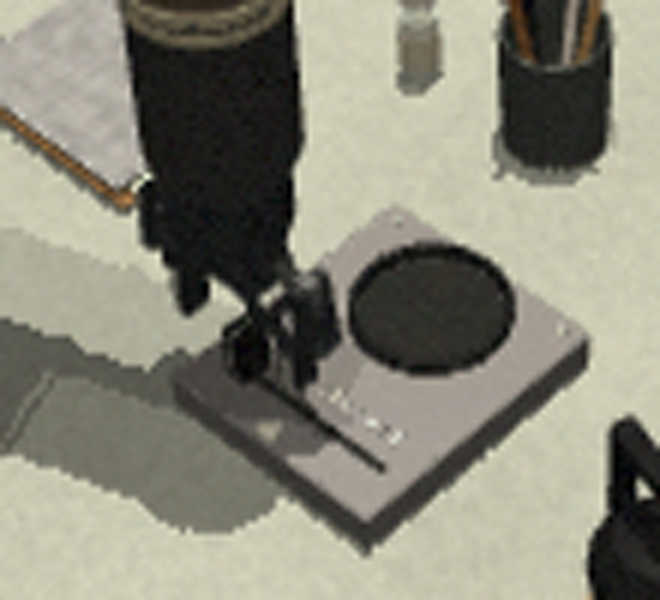

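The grip (crop (245,355)) lies between the open fingers. Closing now.

>>> {"op": "servo_tool", "data": {
  "angular": [
    [0,0,0],
    [0,0,0],
    [0,0,0],
    [0,0,0],
    [0,0,0],
    [0,0,0],
    [0,0,0],
    [0,0,0]
  ],
  "offset": [
    [0,0,0],
    [0,0,0],
    [0,0,0],
    [0,0,0],
    [0,0,0],
    [0,0,0],
    [0,0,0],
    [0,0,0]
  ],
  "claw": [0.5,0.2,0,-0.2,-0.4,-1,-1,-1]
}}

```text
clock: 12.6
position: [0.4535, 0.0287, 0.0402]
ee_rot: [[-0.985, -0.173, 0.0], [-0.173, 0.985, -0.0], [-0.0, -0.0, -1.0]]
contact_force: [-1.7, -0.6, 5.4]
width: 0.0175
```

Run:
```python
from h import *
to((.4535,.0285,.04),-170.1)
```

```text
off mm [ 0.  -0.2  0.2] ang deg [-0.01  0.01  0.06] t 12.6 p [0.4535 0.0287 0.0402] w 0.0175 f [-1.71 -0.65  5.36]
```

>>> {"op": "servo_tool", "data": {
  "angular": [
    [0,0,0],
    [0,0,0],
    [0,0,0],
    [0,0,0],
    [0,0,0],
    [0,0,0],
    [0,0,0],
    [0,0,0]
  ],
  "offset": [
    [0,-3,0],
    [0,-9,0],
    [0,-16,0],
    [0,-24,0],
    [0,-32,0],
    [0,-38,0],
    [0,-42,0],
    [0,-42,0]
  ],
  "claw": [-1,-1,-1,-1,-1,-1,-1,-1]
}}

```text
clock: 13.4
position: [0.4611, -0.0131, 0.0402]
ee_rot: [[-0.985, -0.173, 0.001], [-0.173, 0.985, -0.0], [-0.001, -0.0, -1.0]]
contact_force: [0.5, -2.4, 4.4]
width: 0.0172
```

Run:
```python
from h import *
to((.4535,.0285,.04),-170.1)
grab('side','side7');grab('top','top7')
s=cv2.imread('pics/side7.png')[195:265,222:312]
t=cv2.imread('pics/top7.png')[190:260,205:295]
cv2.imwrite('pics/z7.png',cv2.resize(np.vstack([s,t]),None,fx=4.2,fy=4.2,interpolation=cv2.INTER_CUBIC))
```

```text
off mm [ 0.3 42.3  0.2] ang deg [-0.01  0.03  0.04] t 13.4 p [ 0.4611 -0.0131  0.0402] w 0.0172 f [ 0.48 -2.35  4.44]
```

View pics/z7.png

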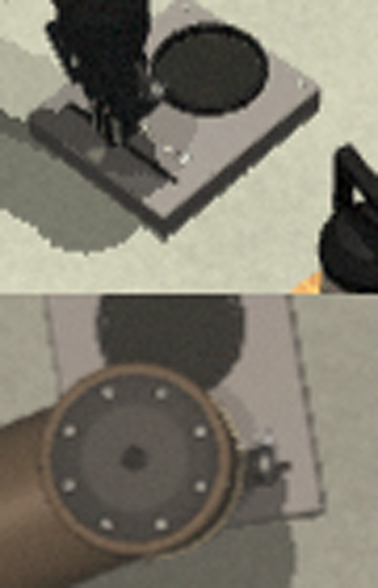

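>>> {"op": "servo_tool", "data": {
  "angular": [
    [0,0,0],
    [0,0,0],
    [0,0,0],
    [0,0,0],
    [0,0,0],
    [0,0,0],
    [0,0,0],
    [0,0,0]
  ],
  "offset": [
    [0,0,0],
    [0,0,0],
    [0,0,0],
    [0,0,0],
    [0,0,0],
    [0,0,-5],
    [0,0,-20],
    [0,0,-50]
  ],
  "claw": [-0.5,-0.2,0.2,0.6,1,1,1,1]
}}

```text
clock: 14.3
position: [0.4592, -0.0131, 0.0892]
ee_rot: [[-0.985, -0.172, -0.004], [-0.172, 0.985, -0.001], [0.004, -0.001, -1.0]]
contact_force: [2.2, -0.3, -0.2]
width: 0.0852
```

>>> {"op": "servo_tool", "data": {
  "angular": [
    [0,0,0],
    [0,0,0],
    [0,0,0],
    [0,0,0],
    [0,0,0],
    [0,0,0],
    [0,0,0],
    [0,0,0]
  ],
  "offset": [
    [0,0,-40],
    [0,0,-85],
    [0,25,-110],
    [0,60,-110],
    [0,100,-110],
    [0,145,-110],
    [0,190,-110],
    [0,220,-110]
  ],
  "claw": [1,1,1,1,1,1,1,1]
}}

```text
clock: 15.1
position: [0.4221, 0.2064, 0.2006]
ee_rot: [[-0.985, -0.174, 0.001], [-0.174, 0.985, 0.001], [-0.001, 0.001, -1.0]]
contact_force: [0.4, -0.1, 0.5]
width: 0.0854
```

Run:
```python
from h import *
to((.4611,-.0131,.04),-170.1)
grab('side','side8');grab('top','top8')
s=cv2.imread('pics/side8.png')[205:255,225:295]
t=cv2.imread('pics/top8.png')[210:260,210:280]
cv2.imwrite('pics/z8.png',cv2.resize(np.vstack([s,t]),None,fx=6,fy=6,interpolation=cv2.INTER_CUBIC))
```

```text
off mm [-2.000e-01 -2.230e+02  1.604e+02] ang deg [0.04 0.05 0.11] t 15.1 p [0.4221 0.2064 0.2006] w 0.0854 f [ 0.37 -0.11  0.47]
```

View pics/z8.png

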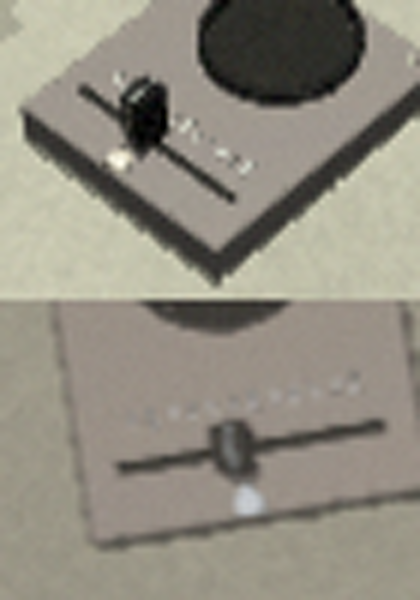

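Run:
```python
from h import *
s=cv2.imread('pics/side8.png')[213:237,238:262]
t=cv2.imread('pics/top8.png')[226:250,236:260]
cv2.imwrite('pics/z8b.png',cv2.resize(np.hstack([s,t]),None,fx=16,fy=16,interpolation=cv2.INTER_NEAREST))
```

```text
(no output)
```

View pics/z8b.png

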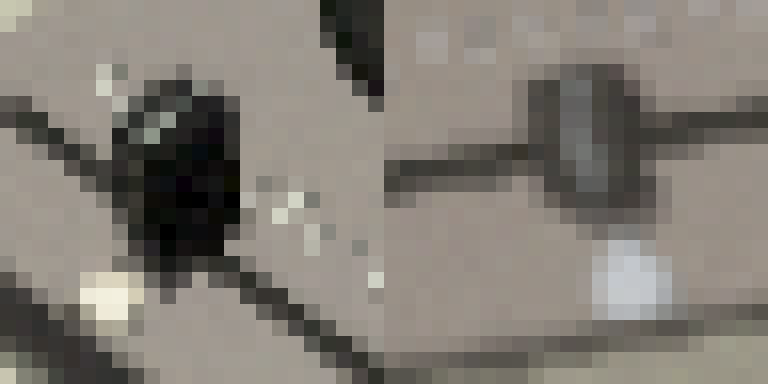

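Run:
```python
from h import *
np.set_printoptions(precision=4,suppress=True)
def cen(img,u0,u1,v0,v1,lo,hi):
    g=cv2.cvtColor(img,cv2.COLOR_RGB2GRAY).astype(float); v,u=np.mgrid[v0:v1,u0:u1]; w=np.clip((g[v0:v1,u0:u1]-lo)/(hi-lo),0,1); return (w*u).sum()/w.sum(),(w*v).sum()/w.sum()
t,s=np.load('pics/top8.npy'),np.load('pics/side8.npy')
g=cv2.cvtColor(t,cv2.COLOR_RGB2GRAY); print(g[229:247,243:256])
gs=cv2.cvtColor(s,cv2.COLOR_RGB2GRAY); print(gs[216:234,242:254])
P={'top':cen(t,247,256,240,247,165,185),'side':cen(s,241,248,229,235,170,220)}
# white line: per-row peak in top within the grip
L=[]
for v in range(231,238):
    r=g[v,246:251].astype(float); w=np.clip(r-75,0,None); L.append(((w*np.arange(246,251)).sum()/w.sum(),v))
print(np.round(L,2))
Lt=np.mean(L,0); Ls=(248.5,219.5)
y=np.radians(9.9); uy=np.array([-np.sin(y),np.cos(y),0]); ux=np.array([np.cos(y),np.sin(y),0])
for n,l in(('top',Lt),('side',Ls)):
    a,b=plane(n,*l,.073),plane(n,*P[n],.0325); print(n,l,P[n],a,b,'dx dy',(a-b)@ux,(a-b)@uy)
print('tri',tri(('top',*Lt),('side',*Ls)),tri(('top',*P['top']),('side',*P['side'])))
```

```text
[[148 146 149 150 136 131 132 132 140 146 147 145 146]
 [149 141 133 119 102  90  76  80 120 141 145 145 145]
 [144 122  78  66 103 106  72  62  88 130 146 144 145]
 [147 121  74  71  95  96  70  62  55 106 132 130 133]
 [143 121  80  71 100 100  74  65  58  75  83  66  59]
 [130 112  77  69 105 108  74  64  55  58  61  65  74]
 [ 61  53  61  64 103 115  91  69  59  77  97 103 117]
 [ 75  88  79  66  82 107  99  73  60 103 142 145 146]
 [115 139 118  67  66  92  92  65  58  74 125 146 146]
 [146 147 130  97  73  73  73  61  64  82 124 146 147]
 [145 144 143 137 113  94  90  86  93 102 129 144 147]
 [144 145 147 149 148 128 109 125 121 124 144 146 145]
 [146 145 147 146 147 147 156 182 178 153 147 147 148]
 [148 146 145 148 145 148 170 191 198 186 163 148 150]
 [146 146 146 146 146 151 181 199 198 197 176 146 146]
 [147 146 146 146 145 151 179 199 199 197 170 144 139]
 [142 147 147 147 145 144 162 181 182 166 140 122 114]
 [140 140 139 134 131 119 108 105 100  94  84  84  95]]
[[152 151 155 147 153 153 153 149 152 154 152 153]
 [150 150 186 123 153 146 144 116 149 149 151 149]
 [152 1
[... 752 characters left out ...]
 155]
 [ 82 116 164 168 127 152 154 153 155 153 152 153]]
[[247.53 231.  ]
 [247.51 232.  ]
 [247.5  233.  ]
 [247.52 234.  ]
 [247.86 235.  ]
 [248.27 236.  ]
 [248.5  237.  ]]
top [247.8126 234.    ] (np.float64(250.76271186440678), np.float64(243.07457627118643)) [ 0.4611 -0.0109  0.073 ] [ 0.436  -0.0175  0.0325] dx dy 0.02583155584175413 0.0022202141460366583
side (248.5, 219.5) (np.float64(244.38578680203045), np.float64(230.97461928934013)) [ 0.4633 -0.0128  0.073 ] [ 0.4384 -0.0186  0.0325] dx dy 0.025468341847485334 0.0013724397346530199
tri (array([ 0.4624, -0.0116,  0.0723]), np.float64(0.0028513007860742805)) (array([ 0.4372, -0.0182,  0.0329]), np.float64(0.0025763264353598574))
```

Run:
```python
from h import *
np.set_printoptions(precision=4,suppress=True)
y=np.radians(9.9); uy=np.array([-np.sin(y),np.cos(y),0]); ux=np.array([np.cos(y),np.sin(y),0])
gs=cv2.cvtColor(np.load('pics/side8.npy'),cv2.COLOR_RGB2GRAY).astype(float); g=cv2.cvtColor(np.load('pics/top8.npy'),cv2.COLOR_RGB2GRAY).astype(float)
ps,pt=plane('side',244.4,231.0,.0325),plane('top',250.8,243.05,.0325)
for v,(a,b) in {219:(247,250),220:(246,250),221:(246,249)}.items():
    w=np.clip(gs[v,a:b]-40,0,None); u=(w*np.arange(a,b)).sum()/w.sum(); q=plane('side',u,v,.073)-ps; print('side',v,u,q@ux,q@uy)
for v in range(231,238):
    w=np.clip(g[v,246:251]-75,0,None); u=(w*np.arange(246,251)).sum()/w.sum(); q=plane('top',u,v,.073)-pt; print('top',v,u,q@ux,q@uy)
# earlier frames: same measure before (pos A) to compare
```

```text
side 219 248.375 0.026865718770356695 0.003528513061347628
side 220 247.56069364161849 0.02158765386556857 0.0022624482850289672
side 221 246.69078947368422 0.016193703612465773 0.0011466277664711434
top 231 247.52542372881356 0.034312321002690514 0.0018468975916757456
top 232 247.5121951219512 0.03151522379181255 0.002315901761461305
top 233 247.5 0.02871840631477746 0.002781887622345896
top 234 247.52380952380952 0.025906335672322492 0.0031469274405713597
top 235 247.85714285714286 0.02295754619612327 0.0026452326815973666
top 236 248.26984126984127 0.019974290252776604 0.0019214840154310913
top 237 248.5 0.017072865358292614 0.0017088860341757065
```

>>> {"op": "servo_tool", "data": {
  "angular": [
    [0,0,0],
    [0,0,0],
    [0,0,0],
    [0,0,0],
    [0,0,0],
    [0,0,0],
    [0,0,0],
    [0,0,0]
  ],
  "offset": [
    [0,-25,0],
    [0,-65,0],
    [0,-110,0],
    [0,-155,0],
    [0,-195,0],
    [0,-222,0],
    [0,-222,20],
    [0,-222,60]
  ],
  "claw": [1,1,1,1,1,1,1,1]
}}

```text
clock: 16.0
position: [0.4631, -0.0156, 0.142]
ee_rot: [[-0.985, -0.171, 0.006], [-0.171, 0.985, 0.002], [-0.007, 0.001, -1.0]]
contact_force: [1.0, 0.3, -1.6]
width: 0.0851
```

>>> {"op": "servo_tool", "data": {
  "angular": [
    [0,0,0],
    [0,0,0],
    [0,0,0],
    [0,0,0],
    [0,0,0],
    [0,0,0]
  ],
  "offset": [
    [0,0,30],
    [0,0,60],
    [0,0,82],
    [0,0,95],
    [0,0,100],
    [0,0,100]
  ],
  "claw": [1,1,1,1,1,1]
}}

```text
clock: 16.6
position: [0.4607, -0.0151, 0.0397]
ee_rot: [[-0.985, -0.172, -0.001], [-0.172, 0.985, -0.0], [0.001, -0.0, -1.0]]
contact_force: [0.6, -0.5, 0.7]
width: 0.0855
```

```bash
python3 -c "
from h import *
to((.4611,-.0131,.04),-170.1)"
```

```text
off mm [-0.8  1.9 -0.3] ang deg [-0.02 -0.06  0.02] t 16.6 p [ 0.4607 -0.0151  0.0397] w 0.0855 f [ 0.55 -0.53  0.73]
```

>>> {"op": "servo_tool", "data": {
  "angular": [
    [0,0,0],
    [0,0,0],
    [0,0,0],
    [0,0,0],
    [0,0,0],
    [0,0,0],
    [0,0,0],
    [0,0,0]
  ],
  "offset": [
    [0,0,0],
    [0,0,0],
    [0,0,0],
    [0,0,0],
    [0,0,0],
    [0,0,0],
    [0,0,0],
    [0,0,0]
  ],
  "claw": [0.4,0,-0.3,-0.5,-1,-1,-1,-1]
}}

```text
clock: 17.4
position: [0.4612, -0.0145, 0.0404]
ee_rot: [[-0.985, -0.173, 0.001], [-0.173, 0.985, 0.0], [-0.001, 0.0, -1.0]]
contact_force: [-1.5, 1.3, 5.1]
width: 0.0171
```

>>> {"op": "servo_tool", "data": {
  "angular": [
    [0,0,0],
    [0,0,0],
    [0,0,0],
    [0,0,0],
    [0,0,0],
    [0,0,0],
    [0,0,0],
    [0,0,0]
  ],
  "offset": [
    [0,0,0],
    [0,0,0],
    [0,0,0],
    [0,0,0],
    [0,0,0],
    [0,0,-5],
    [0,0,-20],
    [0,0,-50]
  ],
  "claw": [-0.5,-0.2,0.2,0.6,1,1,1,1]
}}

```text
clock: 18.2
position: [0.4595, -0.0151, 0.0891]
ee_rot: [[-0.985, -0.172, -0.004], [-0.172, 0.985, -0.001], [0.004, -0.001, -1.0]]
contact_force: [0.5, 0.0, -0.0]
width: 0.0858
```

>>> {"op": "servo_tool", "data": {
  "angular": [
    [0,0,0],
    [0,0,0],
    [0,0,0],
    [0,0,0],
    [0,0,0],
    [0,0,0],
    [0,0,0],
    [0,0,0]
  ],
  "offset": [
    [0,0,-40],
    [0,0,-85],
    [0,25,-110],
    [0,60,-110],
    [0,100,-110],
    [0,145,-110],
    [0,190,-110],
    [0,220,-110]
  ],
  "claw": [1,1,1,1,1,1,1,1]
}}

```text
clock: 19.0
position: [0.4224, 0.2044, 0.2005]
ee_rot: [[-0.985, -0.174, 0.001], [-0.174, 0.985, 0.001], [-0.001, 0.001, -1.0]]
contact_force: [1.4, -0.2, -0.2]
width: 0.0852
```

```bash
cat > m.py <<'E'
from h import *
import sys
k=sys.argv[1]
s,_=grab('side','side'+k);t,_=grab('top','top'+k)
y=np.radians(9.9); uy=np.array([-np.sin(y),np.cos(y),0]); ux=np.array([np.cos(y),np.sin(y),0])
gs=cv2.cvtColor(s,cv2.COLOR_RGB2GRAY); g=cv2.cvtColor(t,cv2.COLOR_RGB2GRAY)
print(g[229:247,243:256]); print(gs[216:234,242:254])
to((.4607,-.0151,.04),-170.1)
a=cv2.imread('pics/side%s.png'%k)[213:237,238:262];b=cv2.imread('pics/top%s.png'%k)[226:250,236:260]
cv2.imwrite('pics/m%s.png'%k,cv2.resize(np.hstack([a,b]),None,fx=16,fy=16,interpolation=cv2.INTER_NEAREST))
pt=plane('top',250.8,243.05,.0325); g=g.astype(float)
for v in range(231,238):
    w=np.clip(g[v,246:251]-75,0,None); u=(w*np.arange(246,251)).sum()/w.sum(); q=plane('top',u,v,.073)-pt; print('top',v,u,q@ux,q@uy)
E
python3 m.py 9
```

```text
[[146 147 150 147 138 133 131 133 136 141 146 147 145]
 [145 146 139 120  97  82  75  67  95 134 147 145 147]
 [145 144 115  60  80  83  72  65  65 115 142 147 146]
 [144 146 116  66  79  92  85  66  57 103 132 131 132]
 [143 147 114  66  71  96  95  71  63  74  84  66  66]
 [132 130 110  68  71  97  96  73  65  52  61  65  76]
 [ 62  57  57  61  72 102 102  75  65  54  77 100 119]
 [ 77  90  81  69  70 105 107  75  68  57 112 146 145]
 [114 135 129  88  67  97  97  69  65  61 104 142 146]
 [146 144 145 120  80  70  60  67  63  74  87 122 144]
 [145 145 144 136 127 103  82  88  94  89 102 129 146]
 [144 148 145 147 147 130 113 126 121 106 128 145 146]
 [146 144 145 145 146 145 157 184 178 152 148 143 147]
 [147 144 145 146 146 148 168 193 201 190 160 147 149]
 [144 145 143 147 147 155 180 200 198 199 176 146 144]
 [144 144 146 146 148 150 178 200 198 196 171 143 142]
 [146 146 148 148 144 144 160 183 180 167 142 123 114]
 [141 141 141 134 128 122 110 104 105  95  81  84  94]]
[[153 153 158 148 150 152 153 151 152 153 150 154]
 [151 151 188 124 154 150 148 145 149 149 153 153]
 [151 1
[... 701 characters left out ...]
  73]
 [ 84 165 234 236 138 153 154 152 151 155 155 152]
 [ 82 119 161 167 125 152 154 154 155 155 155 155]]
off mm [   1.5 -223.5  160.2] ang deg [0.03 0.04 0.24] t 19.1 p [0.4227 0.2051 0.2004] w 0.0855 f [-0.16 -1.36  0.6 ]
top 231 247.6153846153846 0.034272349243994964 0.0015948821711088382
top 232 248.19354838709677 0.03121251938701291 0.00040741732481270926
top 233 248.4878048780488 0.028279608691004803 1.5390813258657608e-05
top 234 248.48837209302326 0.025477915358853843 0.00044588140138990614
top 235 248.5 0.022672049638077875 0.000845289336293786
top 236 248.51612903225808 0.019864925834522894 0.0012319907419357566
top 237 247.9298245614035 0.017326021258765444 0.003304905079886146
```

View pics/m9.png

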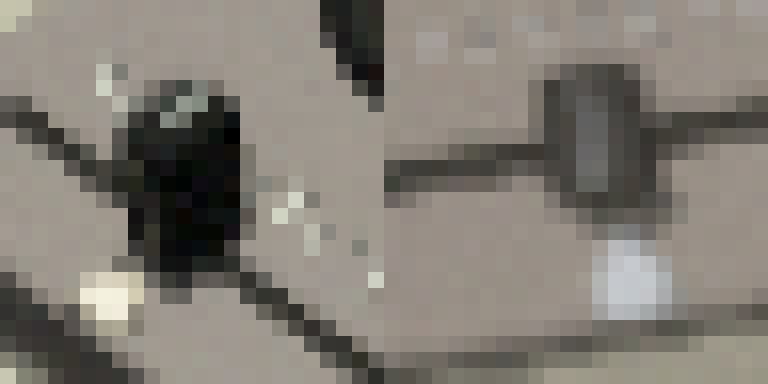

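Run:
```python
from h import *
y=np.radians(9.9); uy=np.array([-np.sin(y),np.cos(y),0]); ux=np.array([np.cos(y),np.sin(y),0])
pt=plane('top',250.8,243.05,.0325); ps=plane('side',244.4,231.0,.0325)
for k in('8','9'):
    s=cv2.cvtColor(np.load(f'pics/side{k}.npy'),cv2.COLOR_RGB2GRAY).astype(float); g=cv2.cvtColor(np.load(f'pics/top{k}.npy'),cv2.COLOR_RGB2GRAY).astype(float)
    r=[]
    for v in(231,232,233):
        f=np.clip((146-g[v,242:247])/(146-66),0,1).sum(); u=246.5-f; q=plane('top',u,v,.073)-pt; r.append(q@uy-.009)
    print(k,'top left edge dy',np.round(r,4))
    for v,(a,b) in {219:(248,251),220:(247,250),221:(246,249)}.items():
        w=np.clip(s[v,a:b]-60,0,None); 
        if w.sum()>20:
            u=(w*np.arange(a,b)).sum()/w.sum(); q=plane('side',u,v,.073)-ps; print(k,'side',v,round(u,2),round(q@ux,4),round(q@uy,4))
    # pointer in this frame, several thresholds
    for lo in(155,165,175):
        vv,uu=np.mgrid[240:246,247:256]; w=np.clip(g[240:246,247:256]-lo,0,None); print('ptr',(w*uu).sum()/w.sum(),(w*vv).sum()/w.sum())
```

```text
8 top left edge dy [0.0018 0.0022 0.0026]
8 side 219 248.62 0.0275 0.0029
8 side 220 247.68 0.0219 0.0019
8 side 221 246.76 0.0164 0.001
ptr 250.81833333333333 243.12666666666667
ptr 250.7994923857868 243.10659898477158
ptr 250.82062780269058 243.13452914798205
9 top left edge dy [-0.0003  0.0002  0.0006]
9 side 219 249.41 0.0294 0.0008
9 side 220 248.37 0.0236 0.0001
ptr 250.82701812191104 243.10378912685337
ptr 250.8246913580247 243.07901234567902
ptr 250.83333333333334 243.06410256410257
```

View pics/top9.png

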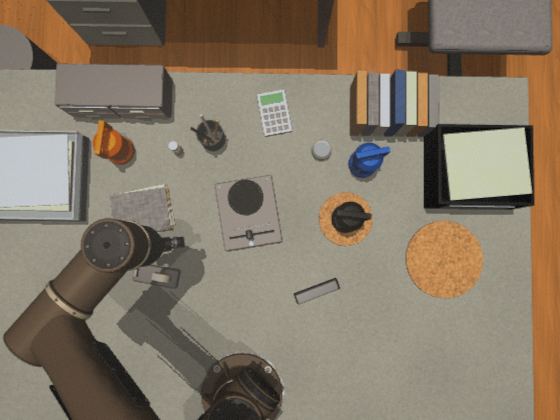

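View pics/side9.png

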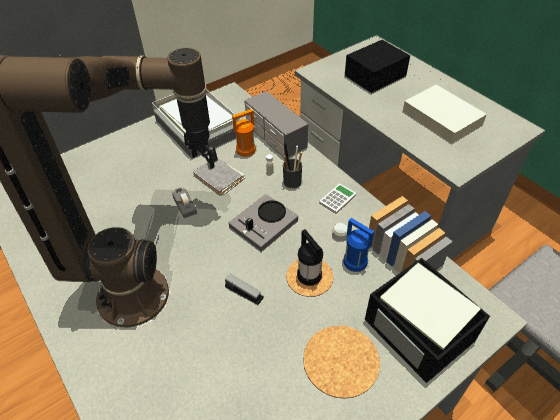

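The lamp stands on the small mat (top (348,217), side (310,260)). The grip is lined up with the pointer (top (250,236)), and the other things are where they were. The arm is clear of everything.

```bash
python3 -c "
from h import *
print(ctrl.job_done())"
```

```text
the job is handed in; nothing more can be done
None
```

I lifted the handlamp off its seat by the handle and set it down upright on the smaller cork mat. Then I clamped the charger's grip, slid it down to the pointer, let go and drew the arm clear. The job was handed in at about 19 s of the 51 s allowed.

- **Lamp:** it touched down with about 10 N before I eased off and released. The last pictures show it standing upright with its whole foot within the mat, near the centre.
- **Slide control:** the first release left the grip about 2 mm short, so I re-gripped it and moved it a further 2 mm. The final readings of the line against the pointer all came out slightly to the +y side:
  - Top view, white line: about +0.6 mm.
  - Top view, grip edge: about +0.2 mm.
  - Side view, white line: about +0.4 mm.

  A pixel covers about 3 mm, so these readings are good to roughly 1 mm. After the first release, the arm's own position had put the grip only 0.8 mm off when the cameras said about 2 mm; I went by the cameras.
- **Everything else:** in the last pictures the other things on the desk look unmoved. I checked this by eye only.

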